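# Slide the loaded upper spice shelf home in its sockets

## Task

The small upper shelf of the wooden stacking spice rack was put down in a hurry, and its four posts stand on the deck of the lower shelf instead of in their sockets. Without lifting it off, and with its two spice jars left standing on it, slide it back against the low rear rail and sideways to the middle of the deck until all four posts drop fully into their sockets. Leave the tin between the posts and everything round the rack as it is.

Things in the scene. Friction and masses are not known exactly. Their poses are not given: they have to be found in the camera images.
- lower_shelf: lower shelf, pale wood, stands firm. Origin: centre of its footprint on the worktop; x to its back, y along its length, z up. Deck 220 (x) by 340 (y) mm, top 75 mm up, with 4 sockets 26 mm square, 10 mm deep, mouths chamfered 2 mm, at x +80/-40, y +105/-105 mm. Rear rail, 18 mm high, inner face at x +90.5 mm: rear posts touching it are 1.5 mm behind the sockets' middle
- upper_shelf: loose upper shelf, pale wood, about 0.55 kg, 138 (x) by 228 (y) mm, 85 mm high plus a 12 mm strip on the back edge. Origin: centre of its footprint at the feet; x to its back, z up. 4 posts 18 mm square at x +60/-60, y +105/-105 mm. Board and aprons form flat upright sides, flush with the posts, 49 to 85 mm above the feet, at x +69/-69, y +114/-114 mm; open below
- seat (a point): where the upper shelf's origin belongs: centre of the 4 sockets, level with their floors, axes as the lower shelf (x +20, z +65 mm from its origin). Play when home: 4 mm each way. At the start the upper shelf stands 10 mm higher, feet on the deck, 25 to 40 mm in front of here, up to 40 mm to either side, turned up to 0.1 rad. It slides with about 2 to 5 N and drops 10 mm into the sockets
- jar_a: spice jar with a red cap, 45 mm in diameter, 106 mm high, standing on the upper shelf's board left of its middle (about y = +35 mm, x = +10 mm there). Origin: centre of its underside, z up
- jar_b: the second such jar, 45 mm in diameter, 106 mm high, right of the middle (about y = -35 mm, x = +10 mm on the upper shelf). Origin: centre of its underside, z up
- tin: low round tin, 86 mm in diameter, 40 mm high, standing on the lower deck in the middle between the sockets, under the upper shelf. Origin: centre of its underside
- mug: white mug, about 84 x 115 mm, 89 mm high, on the worktop to the right front of the rack. Origin: on its underside, near the middle
- glass: clear drinking glass, 81 mm in diameter, 91 mm high, on the worktop to the left of the rack. Origin: centre of its underside

How it is judged:
At the end, for the whole second after the job is handed in: The upper shelf is at rest with all four posts at the bottom of their sockets: its origin is less than 3 mm above the socket floors and within 7 mm of the seat, level within 0.03 rad and in line with the lower shelf within 0.06 rad; both jars stand upright (within 0.1 rad) on its board (z of upper_shelf in the frame of seat below 0.003 m and horizontal distance between upper_shelf and seat below 0.007 m and angle between the x axis of upper_shelf and the x axis of lower_shelf, either way round below 0.06 rad and angle between upper_shelf's own z axis and vertical below 0.03 rad and linear speed of upper_shelf below 0.02 m/s and angle between each of jar_a, jar_b's own z axis and vertical below 0.1 rad and z of each of jar_a, jar_b in the frame of upper_shelf above 0.08 m); the robot touches nothing.
It fails at once if the upper shelf is lifted off the lower one (more than 30 mm above the deck) or tipped by more than 0.3 rad (z of upper_shelf in the frame of seat above 0.04 m or angle between upper_shelf's own z axis and vertical above 0.3 rad).
It fails at once if a jar on the upper shelf topples (tilts by more than 0.5 rad) (angle between any of jar_a, jar_b's own z axis and vertical above 0.5 rad).
It fails at once if the tin, mug or glass is pushed more than 25 mm away (distance of any of tin, mug, glass from where it was at the start of the episode above 0.025 m).
It also fails if it takes over 51 s, if anything falls off the work surface, if the arm or the gripper's body presses on something with over 40 N, if the wrist force passes 120 N, or if a joint passes its speed limit or range.

## Robot

A 7-joint arm with a two-finger parallel gripper is mounted at the origin on a cart in front of the work surface, level with it; the furniture and walls round the work are solid. World frame = base frame: x ahead of the robot, y to its left, z up, the work surface at z = 0. Lengths are in m, angles in rad, forces in N, time in s.
With the tool pointing down it reaches from about 0.4 to 0.85 m from the base axis. Payload 10.4 kg.
Tool frame: the origin (TCP) lies where the fingers leave the gripper's body, on its centre line; the fingertips stand 73 mm ahead of it and the grasp point (between the pads) lies 54 mm ahead of it; z points along the fingers, y is the line along which they close (so a half turn about z gives the same grasp; the last joint's range is limited). The gripper opens to 85 mm and grips with 20 to 120 N. Pads are 22 mm wide; open, the fingers measure 114 mm over their backs; the gripper's body (76 mm by 85 mm) begins 54 mm behind the grasp point. The pads swing forward as they close: fully open they stand 13 mm farther back than shut.
Start: joints at [-1.332, 0.332, -0.065, 1.46, 0.022, 1.35, -0.088], TCP at [0.162, 0.604, 0.304] pointing down, gripper open.
Joint ranges: [-2.6, 2.6], [-0.5, 2.12], [-1.47, 1.34], [0.16, 2.42], [-1.27, 4.41], [0.06, 2.06], [-2.6, 2.6]. Speed limits (rad/s): [2.22, 2.22, 2.79, 2.79, 3.14, 3.14, 3.14].

## Interface

Orientations are given as a unit quaternion [x, y, z, w].
In Python, from workcell import manip, camera gives the robot as it stands. The module is installed in compiled form; this text tells all that it offers.
- The arm moves only by the shell command python3 -m creep 'ROWS' [OPENING] [FORCE]. ROWS is JSON, a list of rows, each a list of 2 entries, a list of its own where there are three numbers: the shift along the tool's x, y, z in mm, then the turn about the tool's z in rad. In form: [[[tx, ty, tz], twist], ...]. A call has 1 to 5 rows; each row is the pose to reach, as a shift and turn from the pose commanded when the call began, along the tool's axes at that moment; what a row does not reach only later rows make up. A row lasts 1/12 s, in which the tool goes at most 41.7 mm and 7.16 degrees, less where a joint would pass 70% of its speed; a pose out of reach is approached as far as the arm can. A call with a gripper value outside its range is refused whole. OPENING is the opening, from 0 (shut) to 1 (fully open), set as the call begins (- or left out, the last holds). The fingers move at their own pace and stop on an object; FORCE is the grip in N (left out, the last holds). Time passes only in rows, so rows that repeat a pose let the fingers close. It gives the time, the measured TCP pose, the force, the opening and the grip force at its end, in the units of the state.
- manip.get_obs(): the state, without advancing time (a new reading comes with each control period).
- camera(name): name is "scene" or "top"; returns a dict with "pixels" (400x640x3 uint8, red, green, blue), "z_map" (400x640 float32, m along the optical axis (not along the pixel's ray), 0 where there is no reading), "fx", "fy", "cx", "cy" (pixels), "extrinsics" (4x4, takes a point from world to camera coordinates). Camera axes: x right, y down, z forward; pixel columns grow to the right and rows downward; lengths in m; the calibration is good to about 2 mm. A picture is of the moment at which its call begins.
- manip.hand_in(): hands the job in; it is judged then, once.
The state is a dict: "clock": time; "joint_pos": joint angles; "joint_velocities": joint speeds; "tau": joint torques, N m; "position": TCP position; "ee_rot": TCP orientation; "ft_force": force on the tool from outside, world axes, zero at the start; "torque": the same for the moment, N m; "grip_width": opening from 0.0 (shut) to 1.0 (fully open); "grasp_force": force on a finger pad.
Only numpy, scipy, OpenCV 4.12 (cv2) and the standard library are available. Lean on these libraries where they do the work, as an engineer would, in place of code of your own. Each camera call takes 0.05 s, during which the arm holds its last target. There are 200 camera calls.

## Working session

There is one attempt and no reset: what is moved stays moved. The work goes in short steps, Python scripts to look and compute and a shell command to move; the robot and the scene stay as the last step left them, time stands still between calls to the robot, and variables do not carry over. Pictures are saved under pics/ and viewed, at most 10 in all, crops included, and the job is handed in when it is done.

```bash
mkdir -p pics; python3 - <<'E'
from workcell import manip, camera
import cv2, numpy as np, pickle
o=manip.get_obs(); print({k:np.round(v,3) for k,v in o.items()})
d={}
for n in("scene","top"):
    c=camera(n); d[n]=c; cv2.imwrite(f"pics/{n}0.png",c["pixels"][:,:,::-1])
    print(n,c["fx"],c["fy"],c["cx"],c["cy"]); print(np.round(c["extrinsics"],3))
pickle.dump(d,open("d0.pkl","wb"))
E
```

```text
{'clock': np.float64(0.0), 'joint_pos': array([-1.332,  0.333, -0.065,  1.461,  0.022,  1.35 , -0.088]), 'joint_velocities': array([-0.001,  0.   ,  0.001,  0.   ,  0.001,  0.001, -0.001]), 'tau': array([ 1.0000e-03, -6.2546e+01,  5.0000e-02, -3.9159e+01,  1.6000e-02,
        1.0000e-02,  0.0000e+00]), 'position': array([0.162, 0.603, 0.303]), 'ee_rot': array([ 0.13 ,  0.991, -0.001, -0.   ]), 'ft_force': array([-0.712, -0.139,  0.72 ]), 'torque': array([0.036, 0.019, 0.021]), 'grasp_force': np.float64(0.0), 'grip_width': np.float64(0.996)}
scene 371.86714495371535 371.86714495371535 313.19938853265313 197.3747027238407
[[-0.993  0.112  0.018  0.471]
 [ 0.077  0.777 -0.625  0.041]
 [-0.084 -0.619 -0.781  1.265]
 [ 0.     0.     0.     1.   ]]
top 517.0690722010039 517.0690722010039 321.6965865502304 192.46484693916926
[[ 0.409 -0.913  0.009 -0.178]
 [-0.713 -0.325 -0.621  0.431]
 [ 0.57   0.248 -0.783  1.421]
 [ 0.     0.     0.     1.   ]]
```

View pics/scene0.png

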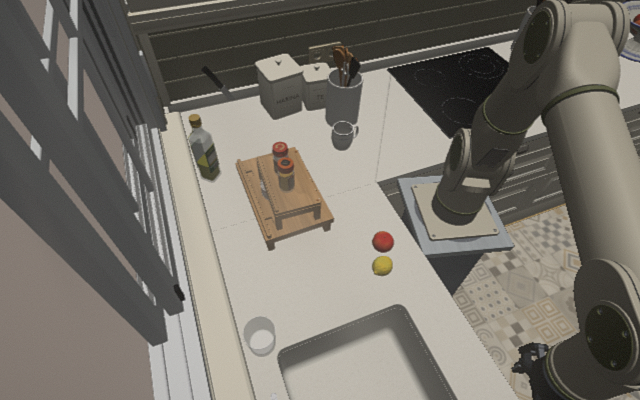

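View pics/top0.png

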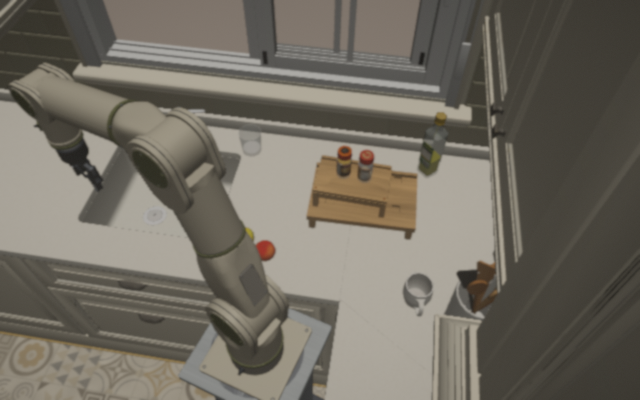

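The scene view shows the rack around (285,190), with the upper shelf toward lower right and the jars at (282,160). The top view shows the rack at (365,195), the jars at (345,160) and (366,163), the mug at (418,290) and the glass at (250,142). Next I'll measure the poses from depth.

```bash
cat > h.py <<'E'
import numpy as np, cv2
from workcell import manip, camera
def cloud(c):
    z=c["z_map"]; v,u=np.mgrid[:400,:640]
    p=np.stack([(u-c["cx"])/c["fx"]*z,(v-c["cy"])/c["fy"]*z,z],-1)
    E=c["extrinsics"]; w=(p-E[:3,3])@E[:3,:3]
    w[z<=0]=np.nan; return w
def rect(P):
    (c,s,a)=cv2.minAreaRect((P*1000).astype(np.float32)); return np.round(c,1),np.round(s,1),round(a,2)
def main(d):
    for n,c in d.items():
        w=cloud(c); hsv=cv2.cvtColor(c["pixels"],cv2.COLOR_RGB2HSV)
        wood=(hsv[...,0]>5)&(hsv[...,0]<25)&(hsv[...,1]>90)
        near=(abs(w[...,0]-R[0])<.3)&(abs(w[...,1]-R[1])<.3)
        for nm,lo,hi in(("deck",.069,.081),("board",.153,.166)):
            m=(wood&near&(w[...,2]>lo)&(w[...,2]<hi)).astype(np.uint8)
            k,l,st,_=cv2.connectedComponentsWithStats(m)
            m=np.isin(l,[i for i in range(1,k) if st[i,4]>60])
            print(n,nm,m.sum(),rect(w[m][:,:2]),"z",round(float(np.median(w[m][:,2])),4))
E
python3 - <<'E'
import pickle,h,numpy as np,cv2
d=pickle.load(open("d0.pkl","rb"))
w=h.cloud(d["top"]); print("rack px",w[200,345],w[215,350],w[290,418],w[140,250],w[290,480])
h.R=w[200,345]; h.main(d)
a=d["scene"]["pixels"][130:260,220:350]; b=d["top"]["pixels"][130:260,290:430]
im=np.hstack([cv2.resize(a,(390,390),interpolation=3),cv2.resize(b,(400,390),interpolation=3)])
cv2.imwrite("pics/crop0.png",im[:,:,::-1])
E
```

```text
rack px [ 0.48185713 -0.05607035  0.13295771] [ 0.47481674 -0.07855328  0.0767489 ] [ 0.35136039 -0.3494154   0.00962442] [0.62012984 0.3556557  0.08863793] [ 0.28173104 -0.49250476  0.24253602]
scene deck 869 (array([571.3, -85.5]), array([217.2, 338. ]), 16.05) z 0.0738
scene board 1324 (array([542.8, -51.6]), array([121.2, 231.8]), 14.48) z 0.159
top deck 2569 (array([560.7, -89.2]), array([209.5, 333.4]), 16.39) z 0.0749
top board 1985 (array([545.3, -51.6]), array([136.3, 228.4]), 12.19) z 0.1596
```

View pics/crop0.png

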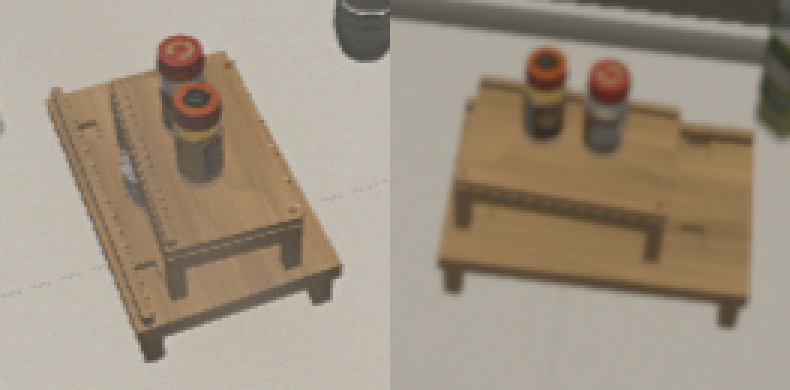

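The crop confirms the layout. The upper shelf sits about 30 mm forward and 40 mm left of its seat, turned about -3°, and the right-hand sockets are open at crop (690,145) and (690,230). The plan is to push the left side with both open fingers aligned to the rack, then push the front to the rail, then nudge sideways until the posts drop.

```bash
python3 -m creep '[[[-31,-27,0],0],[[-62,-54,0],0],[[-93,-81,0],0],[[-124,-108,0],0],[[-154,-134,0],0]]' 1; python3 -m creep '[[[-31,-27,0],0],[[-62,-54,0],0],[[-93,-81,0],0],[[-124,-108,0],0],[[-154,-134,0],0]]'; python3 -m creep '[[[0,0,0],0.12],[[0,0,0],0.24],[[0,0,0],0.36],[[0,0,0],0.48],[[0,0,0],0.6]]'; python3 -m creep '[[[0,0,0],0.12],[[0,0,0],0.24],[[0,0,0],0.36],[[0,0,0],0.427],[[0,0,0],0.427]]'
cat >> h.py <<'E'
TH=np.radians(16.2)
def tcp():
    o=manip.get_obs(); p=o["position"]*1000; x,y,_,_=o["ee_rot"]
    ya=np.degrees(np.arctan2(1-2*x*x,2*x*y))
    c,s=np.cos(TH),np.sin(TH)
    print("t",round(float(o["clock"]),2),"uvz",np.round([c*p[0]+s*p[1],-s*p[0]+c*p[1],p[2]],1),"tool-y yaw",round(ya,2),"F",np.round(o["ft_force"],1),"grip",round(float(o["grip_width"]),2))
E
python3 -c "import h;h.tcp()"
```

```text
clock: 0.52
position: [0.2767, 0.4323, 0.3035]
ee_rot: [0.131, 0.991, -0.0, -0.0]
ft_force: [0.9, 0.0, -0.2]
grip_width: 0.997
grasp_force: 0.0
clock: 0.93
position: [0.3906, 0.2629, 0.3038]
ee_rot: [0.131, 0.991, 0.0, -0.0]
ft_force: [0.8, 0.8, 0.8]
grip_width: 1.002
grasp_force: 0.0
clock: 1.35
position: [0.3898, 0.2649, 0.3036]
ee_rot: [0.42, 0.907, -0.0, -0.0]
ft_force: [-0.2, -0.1, -0.2]
grip_width: 1.004
grasp_force: 0.0
clock: 1.77
position: [0.3898, 0.265, 0.3037]
ee_rot: [0.602, 0.798, -0.0, -0.0]
ft_force: [0.1, -0.2, -0.2]
grip_width: 1.001
grasp_force: 0.0
t 1.77 uvz [448.2 145.8 303.7] tool-y yaw 15.97 F [ 0.1 -0.2 -0.2] grip 1.0
```

```bash
python3 -m creep '[[[-38,12,0],0],[[-76,25,0],0],[[-115,37,0],0],[[-153,50,0],0],[[-191,62,0],-0.004]]' >/dev/null; python3 -m creep '[[[0,0,25],0],[[0,0,50],0],[[0,0,75],0],[[0,0,100],0],[[0,0,116],0]]' >/dev/null;python3 -m creep '[[[0,0,0],0],[[-5,0,0],0],[[-10,0,0],0],[[-15,0,0],0],[[-20,0,0],0]]'
python3 - <<'E'
import h,cv2,numpy as np
from h import *
tcp()
d={n:camera(n) for n in("scene","top")}; tcp()
h.R=[.55,-.08]; h.main(d)
a=d["scene"]["pixels"][110:270,200:360]; b=d["top"]["pixels"][110:270,280:440]
cv2.imwrite("pics/c1.png",np.hstack([cv2.resize(x,(400,400),interpolation=3) for x in(a,b)])[:,:,::-1])
E
```

```text
clock: 3.02
position: [0.509, 0.0791, 0.1891]
ee_rot: [0.599, 0.801, 0.001, 0.001]
ft_force: [-0.1, -0.6, -0.2]
grip_width: 1.0
grasp_force: 0.0
t 3.02 uvz [510.9 -66.1 189.1] tool-y yaw 16.38 F [-0.1 -0.6 -0.2] grip 1.0
t 3.12 uvz [510.6 -66.5 188.7] tool-y yaw 16.31 F [ 0.1 -0.2 -0.3] grip 1.0
scene deck 872 (array([571.6, -85.6]), array([216.8, 340.4]), 16.19) z 0.074
scene board 425 (array([582.9, -56.7]), array([ 51.8, 199.4]), 12.71) z 0.159
top deck 2580 (array([563.5, -87.8]), array([217. , 333.8]), 16.18) z 0.0748
top board 1980 (array([546.1, -51.7]), array([136.2, 228.3]), 12.87) z 0.1597
```

View pics/c1.png

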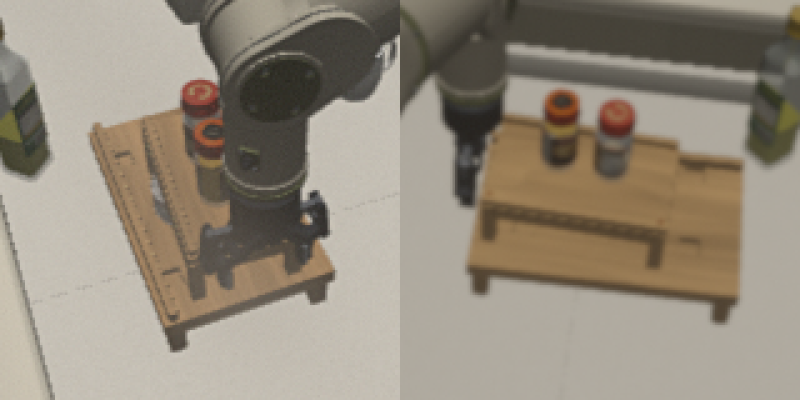

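The gripper stands at the left face with its fingers beside the apron: gripper at (265,240) in the left view, rack clear and tidy. Now I'll push slowly to the right.

```bash
for i in 1; do python3 -m creep '[[[-3,0,0],0],[[-6,0,0],0],[[-9,0,0],0],[[-12,0,0],0],[[-15,0,0],0]]'; python3 -m creep '[[[-3,0,0],0],[[-6,0,0],0],[[-9,0,0],0],[[-12,0,0],0],[[-15,0,0],0]]'; python3 -m creep '[[[-3,0,0],0],[[-6,0,0],0],[[-9,0,0],0],[[-9,0,0],0],[[-9,0,0],0]]'; done | grep -E 'force|pos'
python3 - <<'E'
import h
from h import *
tcp()
d={"top":camera("top")}; h.R=[.55,-.08]; h.main(d)
E
```

```text
position: [0.5124, 0.0656, 0.1879]
ft_force: [-2.4, 2.9, 0.5]
grasp_force: 1.5
position: [0.5167, 0.0507, 0.1879]
ft_force: [-1.7, 3.4, 1.5]
grasp_force: 1.6
position: [0.5194, 0.0417, 0.1878]
ft_force: [-0.2, -0.2, -0.7]
grasp_force: 0.0
t 4.37 uvz [ 510.4 -104.9  187.8] tool-y yaw 16.35 F [-0.2 -0.2 -0.7] grip 1.0
top deck 2529 (array([560.5, -88.7]), array([210.7, 333.9]), 16.8) z 0.0748
top board 1964 (array([560.4, -76.1]), array([137.4, 228. ]), 16.1) z 0.1598
```

```bash
(python3 -m creep '[[[-2,0,0],0],[[-5,0,0],0],[[-5,0,0],0],[[5,0,0],0],[[25,0,0],0]]'; python3 -m creep '[[[0,0,-30],0],[[0,0,-60],0],[[0,-35,-60],0],[[0,-70,-60],0],[[0,-105,-60],0]]'; python3 -m creep '[[[-30,0,0],-0.12],[[-65,0,0],-0.24],[[-100,0,0],-0.36],[[-130,0,0],-0.48],[[-151,0,0],-0.6]]'; python3 -m creep '[[[0,0,0],-0.12],[[0,0,0],-0.24],[[0,0,0],-0.36],[[0,0,0],-0.48],[[0,0,0],-0.6]]'; python3 -m creep '[[[0,0,0],-0.12],[[0,0,0],-0.24],[[0,0,0],-0.37],[[0,0,0],-0.37],[[0,0,0],-0.37]]')| grep -E 'force|pos'
python3 - <<'E'
import h
from h import *
tcp()
d={"scene":camera("scene"),"top":camera("top")}; h.R=[.55,-.08]; h.main(d)
E
```

```text
position: [0.5125, 0.0646, 0.188]
ft_force: [0.3, 0.4, -0.8]
grasp_force: 0.0
position: [0.4105, 0.0367, 0.248]
ft_force: [0.6, 0.2, -0.7]
grasp_force: 0.0
position: [0.4535, -0.1066, 0.2483]
ft_force: [0.3, 1.0, -1.2]
grasp_force: 0.0
position: [0.4533, -0.1046, 0.2479]
ft_force: [-1.1, 0.1, 0.0]
grasp_force: 0.0
position: [0.4533, -0.1046, 0.2479]
ft_force: [0.3, 0.1, -0.6]
grasp_force: 0.0
t 6.5 uvz [ 406.1 -226.9  247.9] tool-y yaw 102.06 F [ 0.3  0.1 -0.6] grip 1.0
scene deck 1211 (array([570.4, -84.6]), array([219.2, 338.4]), 15.87) z 0.0738
scene board 1393 (array([560.5, -80.1]), array([124.6, 227.2]), 16.41) z 0.159
top deck 2733 (array([559.4, -88.3]), array([213. , 334.9]), 17.58) z 0.0748
top board 996 (array([562.9, -79.9]), array([138.2, 227.7]), 16.48) z 0.1599
```

```bash
(python3 -m creep '[[[0,-7,0],-0.072],[[0,-7,20],-0.072],[[0,-7,40],-0.072],[[0,-7,60],-0.072],[[0,-7,60],-0.072]]'; python3 -m creep '[[[-5,0,0],0],[[-10,0,0],0],[[-15,0,0],0],[[-20,0,0],0],[[-25,0,0],0]]';python3 -m creep '[[[-3,0,0],0],[[-6,0,0],0],[[-9,0,0],0],[[-12,0,0],0],[[-15,0,0],0]]')| grep -E 'force|pos'
python3 - <<'E'
import h
from h import *
tcp()
d={"scene":camera("scene")}; h.R=[.55,-.08]; h.main(d)
E
```

```text
position: [0.453, -0.1114, 0.1849]
ft_force: [-0.6, 0.6, -0.3]
grasp_force: 0.0
position: [0.4798, -0.1044, 0.1886]
ft_force: [0.1, -0.4, -1.0]
grasp_force: 0.0
position: [0.4931, -0.1005, 0.1878]
ft_force: [-3.8, -1.1, 1.6]
grasp_force: 1.8
t 7.85 uvz [ 445.5 -234.1  187.8] tool-y yaw 106.36 F [-3.8 -1.1  1.6] grip 1.0
scene deck 1196 (array([570.8, -85. ]), array([217.8, 338. ]), 16.0) z 0.074
scene board 1421 (array([561.4, -79.3]), array([124.8, 228.7]), 16.68) z 0.159
```

```bash
(python3 -m creep '[[[-2,0,0],0],[[-4,0,0],0],[[-6,0,0],0],[[-8,0,0],0],[[-10,0,0],0]]'; python3 -m creep '[[[-1,0,0],0],[[-2,0,0],0],[[-3,0,0],0],[[-4,0,0],0],[[-5,0,0],0]]')| grep -E 'ft|pos'
python3 - <<'E'
import h
from h import *
tcp()
d={"scene":camera("scene")}; h.R=[.55,-.08]; h.main(d)
E
```

```text
position: [0.5027, -0.0976, 0.1877]
ft_force: [-2.2, -0.4, -1.1]
position: [0.5075, -0.0962, 0.1878]
ft_force: [-2.8, -0.8, -1.5]
t 8.73 uvz [ 460.5 -234.   187.8] tool-y yaw 106.38 F [-2.8 -0.8 -1.5] grip 1.0
scene deck 977 (array([570.9, -83.7]), array([217.6, 334.7]), 16.18) z 0.0741
scene board 1359 (array([576.3, -75.2]), array([124.1, 225.5]), 16.21) z 0.1589
```

```bash
(python3 -m creep '[[[-1,0,0],0],[[-2,0,0],0],[[-3,0,0],0],[[-3,0,0],0]]'; python3 -m creep '[[[-1,0,0],0],[[-2,0,0],0],[[-3,0,0],0],[[-3,0,0],0]]')| grep -E 'ft|pos'
python3 -c "
from h import *
tcp()"
```

```text
position: [0.5106, -0.0953, 0.1879]
ft_force: [-1.3, -0.2, -0.8]
position: [0.5128, -0.0947, 0.1878]
ft_force: [-6.3, -0.5, 2.5]
t 9.45 uvz [ 466.  -234.   187.8] tool-y yaw 106.34 F [-6.3 -0.5  2.5] grip 1.0
```

```bash
python3 -m creep '[[[-1,0,0],0],[[-2,0,0],0],[[-3,0,0],0],[[-3,0,0],0]]'| grep -E 'ft|pos'
python3 - <<'E'
import h
from h import *
tcp()
d={"scene":camera("scene"),"top":camera("top")}; h.R=[.55,-.08]; h.main(d)
a=d["scene"]["pixels"][110:270,200:360]; b=d["top"]["pixels"][110:270,280:440]
cv2.imwrite("pics/c2.png",np.hstack([cv2.resize(x,(400,400),interpolation=3) for x in(a,b)])[:,:,::-1])
E
```

```text
position: [0.5134, -0.095, 0.1871]
ft_force: [-18.6, -2.8, 8.4]
t 9.78 uvz [ 466.6 -234.4  187.1] tool-y yaw 106.21 F [-18.6  -2.8   8.4] grip 1.0
scene deck 997 (array([569.8, -81.2]), array([217. , 330.3]), 16.02) z 0.074
scene board 1316 (array([581.3, -72.8]), array([124.6, 228.2]), 16.04) z 0.159
top deck 3130 (array([561.4, -88.8]), array([212.4, 333.5]), 16.03) z 0.0748
top board 1023 (array([584.3, -73.5]), array([140. , 227.5]), 16.46) z 0.1597
```

View pics/c2.png

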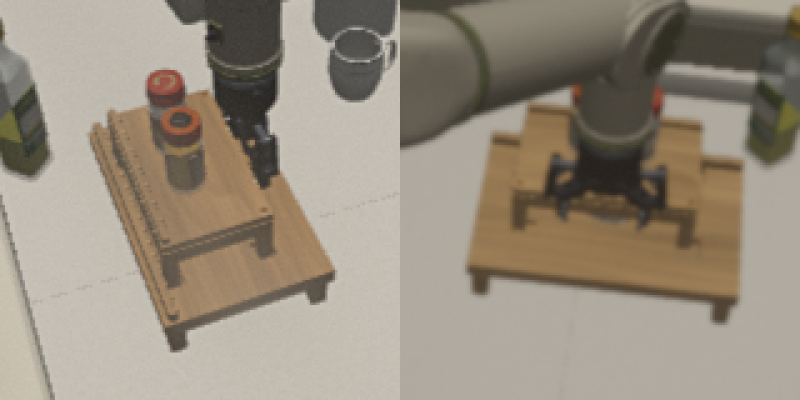

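The shelf is against the rail, shown by the force jump to 18 N. It is still about 8 mm left of centre, with jars standing and the fingers on the front apron at right-view (610,190). I'll go back round to the left side.

```bash
(python3 -m creep '[[[15,0,0],0],[[40,0,0],0],[[60,0,-20],0],[[60,0,-40],0],[[60,0,-60],0]]'; python3 -m creep '[[[0,35,0],0.11],[[0,70,0],0.22],[[0,105,0],0.33],[[0,135,0],0.44],[[0,154,0],0.55]]'; python3 -m creep '[[[0,0,0],0.11],[[0,0,0],0.22],[[0,0,0],0.33],[[0,0,0],0.44],[[0,0,0],0.55]]'; python3 -m creep '[[[0,0,0],0.11],[[0,0,0],0.22],[[0,0,0],0.33],[[0,0,0],0.44],[[0,0,0],0.473]]')| grep -E 'ft|pos'
python3 -c "
from h import *
tcp()"
```

```text
position: [0.4581, -0.111, 0.2489]
ft_force: [1.5, 0.3, 0.4]
position: [0.4152, 0.0384, 0.2485]
ft_force: [0.4, 0.1, 0.1]
position: [0.4161, 0.0363, 0.2484]
ft_force: [-1.2, -0.2, 0.2]
position: [0.4161, 0.0362, 0.2484]
ft_force: [-1.0, -0.3, -0.3]
t 11.55 uvz [409.7 -81.3 248.4] tool-y yaw 18.23 F [-1.  -0.3 -0.3] grip 1.0
```

```bash
(python3 -m creep '[[[-1,32,0],0.01],[[-2,65,0],0.02],[[-3,98,0],0.03],[[-5,130,0],0.035],[[-5,130,0],0.035]]'; python3 -m creep '[[[0,0,20],0],[[0,0,40],0],[[0,0,61],0],[[0,0,61],0],[[-8,0,61],0]]';python3 -m creep '[[[-4,0,0],0],[[-8,0,0],0],[[-12,0,0],0],[[-14,0,0],0],[[-16,0,0],0]]')| grep -E 'ft|pos'
python3 -c "
from h import *
tcp()"
```

```text
position: [0.5445, 0.0752, 0.247]
ft_force: [-1.4, 1.2, -0.9]
position: [0.5422, 0.0664, 0.1867]
ft_force: [-0.1, -0.7, 0.3]
position: [0.5475, 0.0493, 0.1875]
ft_force: [-0.4, 0.3, 0.8]
t 12.8 uvz [ 539.6 -105.4  187.5] tool-y yaw 16.58 F [-0.4  0.3  0.8] grip 1.0
```

```bash
(python3 -m creep '[[[-1,0,0],0.005],[[-2,0,0],0.005],[[-3,0,0],0.005],[[-4,0,0],0.005],[[-5,0,0],0.005]]'; python3 -m creep '[[[-1,0,0],0],[[-2,0,0],0],[[-3,0,0],0],[[-4,0,0],0],[[-4,0,0],0]]')| grep -E 'ft|pos'
python3 - <<'E'
import h
from h import *
tcp()
d={"top":camera("top")}; h.R=[.55,-.08]; h.main(d)
E
```

```text
position: [0.5485, 0.0452, 0.1868]
ft_force: [-2.1, 3.5, 1.1]
position: [0.5499, 0.0405, 0.1869]
ft_force: [-0.8, 0.2, 0.8]
t 13.63 uvz [ 539.4 -114.5  186.9] tool-y yaw 16.3 F [-0.8  0.2  0.8] grip 1.0
top deck 2926 (array([559.4, -88.6]), array([210.5, 334.4]), 16.93) z 0.0748
top board 0 (array([0., 0.]), array([0., 0.]), 0.0) z nan
  return _methods._mean(a, axis=axis, dtype=dtype,
  ret = ret.dtype.type(ret / rcount)
```

Nothing is left at the board's old height, so it has apparently dropped. I'll back off sideways, raise the arm and check.

```bash
(python3 -m creep '[[[10,0,0],0],[[30,0,0],0],[[60,0,0],0],[[90,0,0],0],[[90,0,0],0]]'; python3 -m creep '[[[30,0,0],0],[[60,0,-30],0],[[90,0,-60],0],[[90,0,-60],0],[[90,0,-60],0]]')| grep -E 'ft|pos'
python3 - <<'E'
import h
from h import *
tcp()
d={"scene":camera("scene"),"top":camera("top")}
for n,c in d.items():
    w=cloud(c); hsv=cv2.cvtColor(c["pixels"],cv2.COLOR_RGB2HSV)
    m=(hsv[...,0]>5)&(hsv[...,0]<25)&(hsv[...,1]>90)&(abs(w[...,2]-.15)<.0065)&(abs(w[...,0]-.58)<.2)&(abs(w[...,1]+.08)<.2)
    P=w[m]; r=rect(P[:,:2]); A=np.c_[P[:,:2]-P[:,:2].mean(0),np.ones(len(P))]
    print(n,m.sum(),r,"plane",np.round(np.linalg.lstsq(A,P[:,2],rcond=None)[0],4))
a=d["scene"]["pixels"][110:270,200:360]; b=d["top"]["pixels"][110:270,280:440]
cv2.imwrite("pics/c3.png",np.hstack([cv2.resize(x,(400,400),interpolation=3) for x in(a,b)])[:,:,::-1])
E
```

```text
position: [0.5225, 0.1344, 0.1868]
ft_force: [0.1, 1.2, 0.1]
position: [0.4991, 0.2164, 0.2486]
ft_force: [0.3, -0.7, -0.1]
t 14.52 uvz [539.6  68.6 248.6] tool-y yaw 16.56 F [ 0.3 -0.7 -0.1] grip 1.0
scene 1197 (array([588.8, -75.9]), array([136.1, 225.1]), 16.07) plane [-0.001  -0.0002  0.149 ]
top 1914 (array([585.6, -78.7]), array([136.3, 227.9]), 15.63) plane [0.0065 0.0029 0.1499]
```

View pics/c3.png

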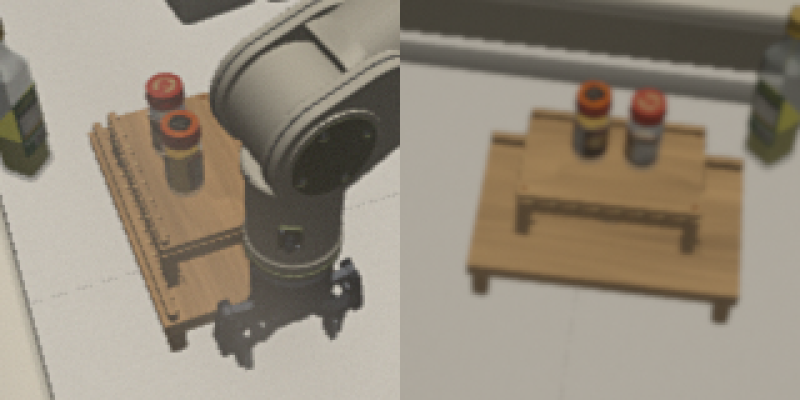

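The board now reads level at 0.150 m, down 10 mm. All four posts are in, the jars are upright at right-view (592,120) and (645,125), and the arm is clear.

```bash
python3 -c "
from workcell import manip
print(manip.hand_in())"
```

```text
the job is handed in; nothing more can be done
None
```

The job is handed in: the upper shelf dropped 10 mm and now sits level in its sockets. Both jars are still upright, and the arm was clear of the rack by about 14.5 s. The hand-in returned no verdict.

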